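# Screw the outlet spout into the water filter

### The arm

A 6-joint arm with a two-finger parallel gripper is mounted at the origin on a cart in front of the work surface, level with it; the furniture and walls round the work are solid. World frame = base frame: x ahead of the robot, y to its left, z up, the work surface at z = 0. Lengths are in m, angles in rad, forces in N, time in s.
With the tool pointing down it reaches from about 0.275 to 0.875 m from the base axis. Payload 12.5 kg.
Tool frame: the origin (TCP) lies at the very end of the fingers, on their centre line; the grasp point (between the pads) lies 19 mm behind it; x points along the fingers, y is the direction in which the jaws open and shut, and the axes are right-handed (so a half turn about x gives the same grasp; the last joint's range is limited). The gripper opens to 85 mm and grips with 20 to 120 N. Pads are 22 mm wide; open, the fingers measure 114 mm over their backs; the gripper's body (76 mm by 85 mm) begins 54 mm behind the grasp point. The pads swing forward as they close: fully open they stand 13 mm farther back than shut.
Start: joints at [-0.085, 0.351, 1.652, -0, 1.139, -0.085], TCP at [0.55, 0, 0.231] pointing down, gripper open.
Joint ranges: [-2.75, 2.75], [-0.79, 2.1], [0.01, 2.65], [-1.57, 4.71], [0.07, 3.14], [-2.87, 2.87]. Speed limits (rad/s): [2.22, 2.22, 2.79, 3.14, 3.14, 3.14].

### API

Orientations are given as a 3x3 rotation matrix whose columns are the frame's x, y, z axes.
In Python, from bench import manip gives the robot as it stands. Calls block until the motion is done:
- manip.move_ptp(position, orientation): joint-space move of the TCP to a pose.
- manip.move_l(position, attitude=None, max_speed=0.15): straight line of the TCP; attitude=None keeps the orientation; max_speed is the mean speed in m/s.
- manip.move_j(angles): joint-space move.
- manip.set_gripper(opening, effort=None): opening from 0.0 (shut) to 1.0 (fully open); effort is the grip in N (None keeps the last); returns when the fingers have stopped.
- manip.dwell(seconds).
- manip.inverse_kinematics(position, orientation): joint angles nearest the present ones, or None.
- manip.grab_frame(name): name is "scene" or "side" or "wrist"; returns (picture, depth): 420x560x3 uint8, red, green, blue; 420x560 float32, m along the optical axis (not along the pixel's ray), 0 where there is no reading.
- manip.get_calibration(name): a dict with "camera_matrix" (3x3 intrinsics, pixels), "k1" (the pictures are not rectified: a ray, as slopes to the right and down, at radius r is drawn at 1 + k1 r^2 times it, then the intrinsics apply), "R" (3x3) and "t" (3): a world point X has camera coordinates R X + t. Camera axes: x right, y down, z forward; pixel columns grow to the right and rows downward; lengths in m; the calibration is good to about 2 mm. A picture is of the moment at which its call begins: read the wrist's pose just before it. get_calibration takes no time and is no camera call; for the wrist camera it gives the pose at the moment of the call.
A pose or a line that the arm cannot do raises manip.Unreachable and nothing moves.
- manip.sign_off(): hands the job in, once; it reports no verdict.
Trained networks look in the newest picture that a camera, given by its name, has taken for a name from the list of things; names that differ only in an ending like _2 or _b are one class to them, and where a whole thing is asked for, a point or a joint stands for the part that bears it (a point fixed in the world has none). Each returns a list of dicts, best first, with "confidence" (0 to 1); they miss things now and then, are a little off and sometimes report something else, mostly with a low value. They report only what shows in the picture. A call takes as long as a camera call.
- manip.look_for(camera, name): "at" ([x, y, z] in m, in world coordinates, good to about 4 mm: the middle of the surface that is visible of it).
Readings, each from a call of its own:
- manip.current_time(): time.
- manip.current_qpos(): joint angles.
- manip.current_joint_vel(): joint speeds.
- manip.current_joint_torque(): joint torques, N m.
- manip.current_ee_pos(): TCP position.
- manip.current_tcp_rot(): TCP orientation.
- manip.current_force(): force on the tool from outside, world axes, zero at the start.
- manip.current_ft_torque(): the same for the moment, N m.
- manip.current_grip_width(): opening from 0.0 (shut) to 1.0 (fully open).
Only numpy, scipy, OpenCV 4.12 (cv2) and the standard library are available. Lean on these libraries where they do the work, as an engineer would, in place of code of your own. Each camera call takes 0.05 s, during which the arm holds its last target. There are 200 camera calls.

### The job

The countertop water filter has been cleaned: screw its outlet spout back into the port on top, feeling for the start of the thread and not forcing it. Tighten it clockwise onto its rubber seal and stop with the spout pointing straight out over the middle of the drip tray, where the mug stands; do not run past that and back off, as that breaks the seal. Leave the mug and the other things where they are.

Things in the scene. Friction and masses are not known exactly. Their poses are not given: they have to be found in the camera images.
- spout_grip (a point): middle of the square steel body (28 mm across flats, from 27 to 70 mm above the stem's end) of the loose outlet spout (0.13 to 0.21 kg), which starts standing on its stem on the worktop. On the stem's axis, 52 mm above its end. x points the way the spout points, its tube leaving the +x side 58 mm up; the flats at +y and -y are free to be gripped
- spout: the same spout; origin at the centre of the stem's end, z up the stem. Brass stem 26 mm thick, its foot narrowed to 22 mm for 3 mm; two thread lugs at the +y and -y side, centred 9 mm up, 5 mm high, 10 mm long, reaching 19 mm from the axis; flange of 44 mm at 23 to 27 mm
- outlet (a point): the open end of the spout's 12 mm tube, which bends down: 95 mm out from the stem's axis along +x and 22 mm above the stem's end
- filter: countertop water filter, fixed: white base plate 246 x 150 mm with a slotted steel drip tray at the front, behind it a white canister (95 mm wide, 150 mm tall) clamped to an upright by two steel bands. Origin on the worktop below the port's axis; -x is its front, towards tray and mug; z up
- port_mouth (a point): centre of the mouth of the brass female port in the canister's flat top, 150 mm above the worktop; axes as the filter's. Bore 28.6 mm wide; its rim, level with the top, has two opposite gaps for the lugs (1 mm to spare each side). With the lugs resting on the rim the stem's end is 6 mm below the mouth, with the lugs through the gaps and the stem on the seal 17 mm
- thread (a point): on the port's axis, 8 mm below the mouth; axes as the filter's. The gaps' angle is not measured: the lugs drop in with the spout pointing somewhere from 32 to 104 degrees anticlockwise (from above) of straight to the front; half a turn away too, but then it would end pointing backward. Clockwise turning bites after some 15 degrees and then draws the spout down 0.45 mm every 10 degrees
- tray_centre (a point): point on the drip tray straight below where the outlet belongs, 95 mm in front (filter -x) of the port's axis, 17 mm above the worktop
- seal: black rubber seal, 25 mm wide, inside the port; origin at the centre of its top, 17.1 mm below the mouth. It yields about 1 mm for every 5 N, so that tightening squeezes it with some 4 to 20 N
- mug: white mug, 88 mm tall, 84 mm wide, standing loose on the drip tray, its rim 105 mm above the worktop; the cup's axis is 16 mm along +y from the origin, its handle at -y
- spice_jar_1: spice jar with a lid, the one of two nearer the robot, 45 mm wide, 106 mm tall, loose on the worktop; origin at the centre of its underside
- tin: low food tin, 75 mm wide, 58 mm tall, loose on the worktop; origin at the centre of its underside

How it is judged:
By the outcome, as a careful person would: the job done as asked, in the order asked, and still so for the second after the job is handed in, with the robot touching nothing.
It also fails if it takes over 72 s, if anything falls off the work surface, if the arm or the gripper's body presses on something with over 40 N, if the wrist force passes 120 N, or if a joint passes its speed limit or range.

## Working session

There is one attempt and no reset: what is moved stays moved. The work goes in short steps, each a Python script; the robot and the scene stay as the last script left them, time stands still between calls to the robot, and variables do not carry over. Pictures are saved under pics/ and viewed, about 8 in all and at most 12, crops included, and the job is handed in when it is done.

```bash
ls; mkdir -p pics
cat > h.py <<'E'
import numpy as np, cv2
from bench import manip
def grab(cam,fn=None):
    c=manip.get_calibration(cam); p,d=manip.grab_frame(cam)
    if fn: cv2.imwrite('pics/'+fn,p[:,:,::-1])
    return p,d,c
def cloud(d,c):
    K=np.array(c['camera_matrix']);k1=c['k1'];R=np.array(c['R']);t=np.array(c['t'])
    v,u=np.mgrid[0:d.shape[0],0:d.shape[1]].astype(float)
    pts=np.stack([u.ravel(),v.ravel()],1)[:,None]
    n=cv2.undistortPoints(pts,K,np.array([k1,0,0,0.]))[:,0]
    z=d.ravel(); X=np.c_[n*z[:,None],z]
    W=(X-t)@R
    W[z==0]=np.nan
    return W.reshape(d.shape+(3,))
E
python3 - <<'E'
from h import *
a=[]
for cam in('scene','side','wrist'):
    p,d,c=grab(cam); a.append(p)
    np.savez(f'/tmp/{cam}.npz',p=p,d=d,**c)
    print(cam,np.round(np.array(c['R']),2).tolist(),np.round(c['t'],3))
    for n in('spout','spout_grip','outlet','filter','port_mouth','tray_centre','mug','spice_jar_1','tin'):
        try: print(n,[(np.round(x['at'],3).tolist(),round(x['confidence'],2)) for x in manip.look_for(cam,n)][:3])
        except Exception as e: print(n,e)
cv2.imwrite('pics/a.png',a[0][:,:,::-1]);cv2.imwrite('pics/b.png',a[1][:,:,::-1]);cv2.imwrite('pics/c.png',a[2][:,:,::-1])
print(manip.current_time())
E
```

```text
pics
scene [[0.8, -0.6, 0.02], [-0.34, -0.49, -0.8], [0.49, 0.63, -0.6]] [-0.42   0.279  1.082]
spout [([0.532, -0.271, 0.06], 0.66)]
spout_grip [([0.534, -0.272, 0.059], 0.63)]
outlet [([0.531, -0.27, 0.055], 0.85), ([0.457, 0.028, 0.08], 0.45)]
filter [([0.526, 0.008, 0.022], 0.59)]
port_mouth [([0.525, 0.008, 0.026], 0.75)]
tray_centre [([0.528, 0.003, 0.024], 0.7)]
mug [([0.458, 0.028, 0.08], 0.68)]
spice_jar_1 [([0.703, -0.121, 0.073], 0.69)]
tin [([0.44, 0.315, 0.049], 0.9)]
side [[-0.99, -0.17, -0.03], [-0.04, 0.41, -0.91], [0.16, -0.9, -0.41]] [0.55  0.136 1.155]
spout [([0.534, -0.251, 0.053], 0.96)]
spout_grip [([0.537, -0.253, 0.047], 0.76)]
outlet []
filter [([0.548, 0.075, 0.038], 0.86)]
port_mouth [([0.546, 0.076, 0.037], 0.93), ([0.534, -0.254, 0.051], 0.22)]
tray_centre [([0.544, 0.074, 0.037], 0.58)]
mug [([0.471, 0.076, 0.078], 0.96), ([0.536, -0.255, 0.044], 0.46)]
spice_jar_1 [([0.713, -0.086, 0.059], 0.77)]
tin [([0.449, 0.357, 0.05], 0.98)]
wrist [[1.0, 0.0, -0.0], [0.0, -0.96, 0.28], [-0.0, -0.28, -0.96]] [-0.55  -0.037  0.379]
spout [([0.467, -0.213, 0.042], 0.54)]
spout_grip [([0.469, -0.214, 0.042], 0.85)]
outlet [([0.466, -0.209, 0.041], 0.78)]
filter [([0.552, 0.051, 0.142], 0.63)]
port_mouth [([0.546, 0.056, 0.143], 0.77)]
tray_centre [([0.552, 0.057, 0.145], 0.57)]
mug [([0.453, 0.039, 0.055], 0.64)]
spice_jar_1 [([0.711, -0.095, 0.078], 0.85)]
tin [([0.563, 0.035, 0.136], 0.16)]
1.5
```

View pics/a.png

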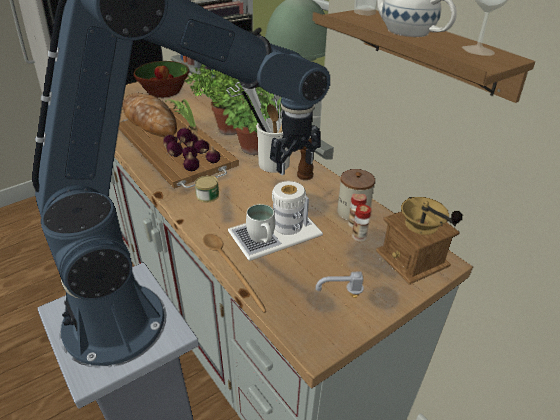

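View pics/c.png

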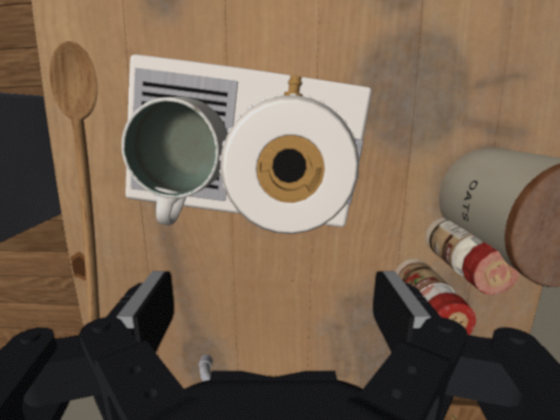

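View pics/b.png

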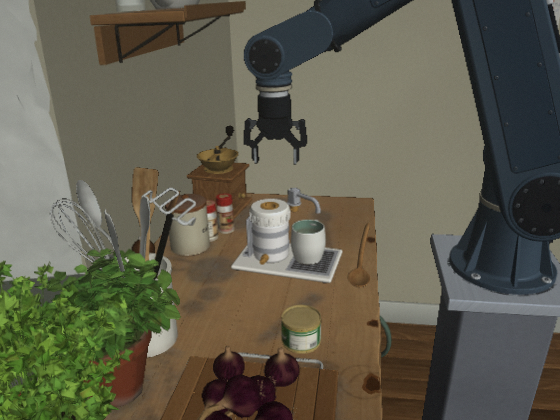

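The wrist view shows the canister top with the brass port at (290,165), the mug at (172,148) and the spout's outlet at (205,365). The scene view has the spout at (345,282), pointing towards the robot. Next I'll measure the port and filter yaw, and take a wrist look above the spout.

Run:
```python
from h import *
z=np.load('/tmp/wrist.npz'); p,d=z['p'],z['d']; W=cloud(d,z)
cr=cv2.resize(p[115:215,235:345],None,fx=7,fy=6*7/6,interpolation=cv2.INTER_CUBIC)[:600]
cv2.imwrite('pics/port.png',cv2.resize(cr,None,fx=.85,fy=.85)[:,:,::-1])
sl=W[100:235,215:365].reshape(-1,3); t=sl[(sl[:,2]>.143)&(sl[:,2]<.157)]
print('top z',np.median(t[:,2]),len(t))
m=((W[...,2]>.143)&(W[...,2]<.157)).astype(np.uint8); 
cs,_=cv2.findContours(m[:260],cv2.RETR_EXTERNAL,cv2.CHAIN_APPROX_NONE); c=max(cs,key=cv2.contourArea)[:,0]
q=W[c[:,1],c[:,0]]; q=q[~np.isnan(q[:,0])]
(cx,cy),r=cv2.minEnclosingCircle(q[:,:2].astype(np.float32)); 
A=np.c_[2*q[:,:2],np.ones(len(q))]; s=np.linalg.lstsq(A,(q[:,:2]**2).sum(1),rcond=None)[0]; print('top circle',s[:2],np.sqrt(s[2]+s[0]**2+s[1]**2),(cx,cy,r))
# bore: low-depth/dark pixels within the top
K=z['camera_matrix'];print(K.tolist(),float(z['k1']))
# mug rim
m=((W[...,2]>.098)&(W[...,2]<.112)); m[:,225:]=0; q=W[m]; q=q[q[:,1]>-.05]; print('mug rim',len(q),np.nanmin(q,0),np.nanmax(q,0))
# base plate
m=((W[...,2]>.006)&(W[...,2]<.03)); m[240:]=0;m[:,390:]=0;q=W[m]; rr=cv2.minAreaRect(q[:,:2].astype(np.float32)); print('plate z',np.median(q[:,2]),rr)
# spout in scene/side
for cam in('scene','side'):
    z=np.load(f'/tmp/{cam}.npz'); W=cloud(z['d'],z); m=(abs(W[...,0]-.5)<.13)&(abs(W[...,1]+.25)<.12)&(W[...,2]>.02)&(W[...,2]<.1); q=W[m]
    for lo,hi in((.02,.045),(.045,.062),(.064,.08)):
        k=q[(q[:,2]>lo)&(q[:,2]<hi)]; print(cam,lo,len(k),np.round(k.min(0),3),np.round(k.max(0),3),np.round(np.median(k,0),3)) if len(k) else 0
manip.move_ptp([0.50,-0.33,0.26],manip.current_tcp_rot())
p,d,c=grab('wrist','spout.png'); np.savez('/tmp/w2.npz',p=p,d=d,**c)
W=cloud(d,c); m=(abs(W[...,0]-.5)<.13)&(abs(W[...,1]+.25)<.12)&(W[...,2]>.02)&(W[...,2]<.1); q=W[m]
for lo,hi in((.02,.045),(.045,.064),(.064,.08)):
    k=q[(q[:,2]>lo)&(q[:,2]<hi)]
    if len(k): print(lo,len(k),np.round(k.min(0),3),np.round(k.max(0),3),np.round(np.median(k,0),3),cv2.minAreaRect(k[:,:2].astype(np.float32)))
print(manip.current_time())
```

```text
top z 0.15010302400469866 12955
top circle [0.5613998  0.03795843] 0.046021333636144704 (0.5616806745529175, 0.03749881684780121, 0.04716700315475464)
[[340.9729001364963, 0.0, 273.0600902894698], [0.0, 340.9729001364963, 215.71773189401395], [0.0, 0.0, 1.0]] -0.06903604024617356
mug rim 1565 [ 0.42965938 -0.00985811  0.09800001] [0.50856073 0.08624868 0.1066386 ]
plate z 0.016178300054860532 ((0.4874371886253357, 0.0510324165225029), (0.3299645781517029, 0.2115703970193863), 3.612189531326294)
scene 0.02 161 [ 0.459 -0.293  0.021] [ 0.562 -0.212  0.045] [ 0.531 -0.276  0.029]
scene 0.045 141 [ 0.462 -0.289  0.045] [ 0.546 -0.218  0.062] [ 0.512 -0.253  0.057]
scene 0.064 134 [ 0.488 -0.288  0.064] [ 0.561 -0.237  0.079] [ 0.538 -0.27   0.069]
side 0.02 140 [ 0.459 -0.275  0.02 ] [ 0.563 -0.204  0.045] [ 0.533 -0.255  0.033]
side 0.045 135 [ 0.463 -0.27   0.045] [ 0.562 -0.209  0.062] [ 0.519 -0.246  0.056]
side 0.064 56 [ 0.494 -0.273  0.064] [ 0.561 -0.234  0.075] [ 0.541 -0.261  0.069]
0.02 374 [ 0.46  -0.292  0.024] [ 0.565 -0.209  0.045] [ 0.534 -0.268  0.027] ((0.5091604590415955, -0.25300872325897217), (0.04280896112322807, 0.12293040752410889), 63.42136001586914)
0.045 884 [ 0.463 -0.277  0.045] [ 0.541 -0.212  0.064] [ 0.496 -0.237  0.062] ((0.49735790491104126, -0.24360837042331696), (0.02739148586988449, 0.08739300817251205), 60.11620330810547)
0.064 1147 [ 0.479 -0.288  0.064] [ 0.563 -0.226  0.076] [ 0.54  -0.267  0.07 ] ((0.517903745174408, -0.25262564420700073), (0.028455562889575958, 0.09340135753154755), 55.261817932128906)
2.8167
```

View pics/port.png

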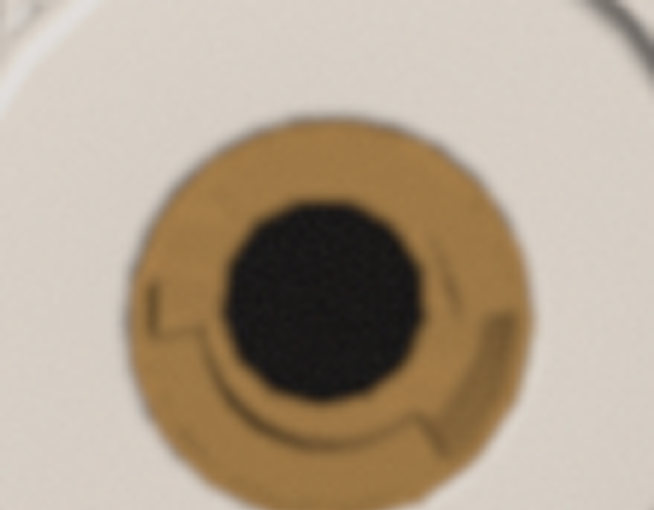

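View pics/spout.png

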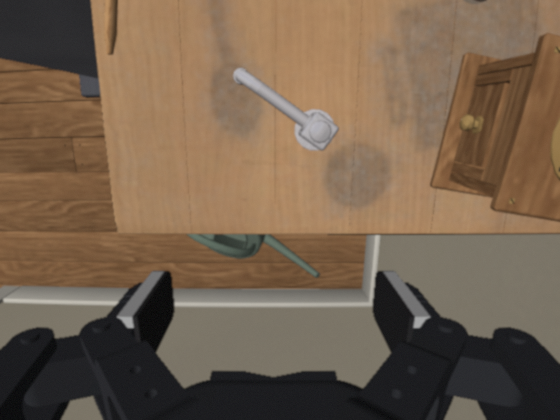

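The spout points up-left from (318,130) to its outlet at (240,75), with its body flats free. In the port crop, the right-hand gap runs from about 0° to −48° and the left-hand one is opposite. I'll take two more port views at ±90° of yaw to cancel the hand-eye offset, then rectify them.

```bash
cat >> h.py <<'E'
from scipy.spatial.transform import Rotation as Ro
def rz(a): return Ro.from_euler('z',a,degrees=True).as_matrix()
def rect(p,c,z,cx,cy,half,n):
    s=np.linspace(-half,half,n); X,Y=np.meshgrid(cx+s,cy-s)
    P=np.stack([X,Y,np.full_like(X,z)],-1).reshape(-1,3)
    uv,_=cv2.projectPoints(P,np.array(c['R']),np.array(c['t']).reshape(3,1),np.array(c['camera_matrix']),np.array([float(c['k1']),0,0,0.]))
    uv=uv.reshape(n,n,2).astype(np.float32)
    return cv2.remap(p,uv[...,0],uv[...,1],cv2.INTER_CUBIC)
def brass(p,c,cx,cy):
    h=.03;n=300; im=rect(p,c,.150,cx,cy,h,n); hsv=cv2.cvtColor(im,cv2.COLOR_RGB2HSV)
    m=((hsv[...,1]>60)|(hsv[...,2]<90)).astype(np.uint8)
    cs,_=cv2.findContours(m,cv2.RETR_EXTERNAL,cv2.CHAIN_APPROX_NONE); k=max(cs,key=cv2.contourArea)
    (a,b),(w,hh),_=cv2.fitEllipse(k); g=2*h/(n-1)
    return cx-h+a*g, cy+h-b*g, w*g,hh*g, im
E
python3 - <<'E'
from h import *
z=np.load('/tmp/wrist.npz'); R0=manip.current_tcp_rot(); print(np.round(R0,2).tolist())
x0,y0=.5614,.038
tiles=[]; r=brass(z['p'],z,x0,y0); print('v0',np.round(r[:4],4)); tiles.append(r[4]); C=[r[:2]]
for i,a in enumerate((90,-90)):
    off=rz(a)@np.array([0.0,-0.04,0])
    print(off)
    manip.move_ptp([x0+off[0],y0+off[1],.235],rz(a)@R0)
    p,d,c=grab('wrist'); np.savez(f'/tmp/v{a}.npz',p=p,d=d,**c)
    r=brass(p,c,x0,y0); print(a,np.round(r[:4],4)); tiles.append(r[4])
cv2.imwrite('pics/tiles.png',cv2.resize(np.hstack(tiles),(798,266))[:,:,::-1])
# plate
im=rect(z['p'],z,.012,.52,.05,.17,500); cv2.imwrite('pics/plate.png',im[:,:,::-1])
print(manip.current_time())
E
```

```text
[[-0.0, 1.0, 0.0], [0.0, 0.0, -1.0], [-1.0, -0.0, -0.0]]
v0 [0.5615 0.0373 0.0446 0.0447]
[ 4.0000000e-02 -8.8817842e-18  0.0000000e+00]
90 [0.5615 0.0374 0.0446 0.0447]
[-4.0000000e-02 -8.8817842e-18  0.0000000e+00]
-90 [0.5614 0.0373 0.0446 0.0447]
6.9917
```

View pics/tiles.png

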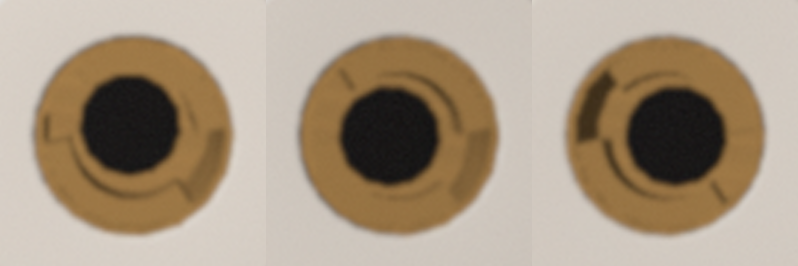

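View pics/plate.png

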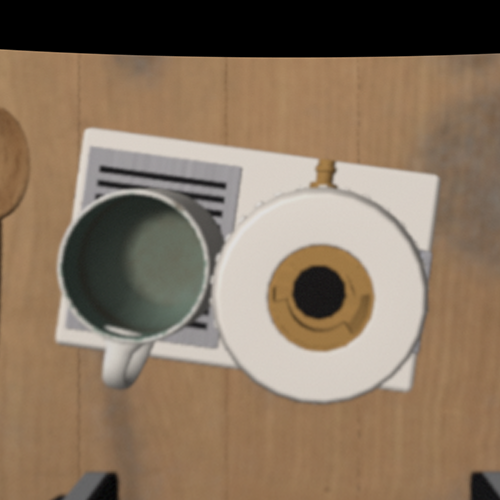

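Run:
```python
from h import *
z=np.load('/tmp/w2.npz'); W=cloud(z['d'],z); m=(abs(W[...,0]-.5)<.13)&(abs(W[...,1]+.25)<.12)&(W[...,2]>.02)&(W[...,2]<.1); q=W[m]
f=q[(q[:,2]>.023)&(q[:,2]<.031)&(q[:,0]>.5)]
c=np.array([.541,-.267])
for it in range(4):
    dd=q[:,:2]-c; r=np.hypot(*dd.T); t=q[(r>.03)&(r<.085)&(q[:,2]>.045)]
    l=cv2.fitLine(t[:,:2].astype(np.float32),cv2.DIST_HUBER,0,.001,.001).ravel(); u=l[:2]*np.sign(l[:2]@(l[2:]-c)); v=np.array([-u[1],u[0]])
    b=q[(q[:,2]>.066)]; s=(b[:,:2]-l[2:])@u; w=(b[:,:2]-l[2:])@v; 
    b2=q[(q[:,2]>.05)&(q[:,2]<.08)]; k=(b2[:,:2]-l[2:])@u
    back=np.percentile((b[:,:2]-l[2:])@u,0.5); c=l[2:]+u*(back+.014)
print('dir',np.degrees(np.arctan2(u[1],u[0])),'centre',c,'outlet reach',(((q[:,:2]-c)@u).max()), 'body width at back',np.ptp(((b[:,:2]-c)@v)[((b[:,:2]-c)@u)<.012]),(((b[:,:2]-c)@v)[((b[:,:2]-c)@u)<.012]).mean())
zz=b[(np.abs((b[:,:2]-c)@u)<.012)][:,2]; print('top z',np.median(zz),zz.max())
A=np.c_[2*f[:,:2],np.ones(len(f))]; print('flange',f[:,:2].min(0),f[:,:2].max(0))
d2=np.hypot(*(f[:,:2]-c).T); print('flange max r',np.percentile(d2,[50,98,100]))
im=rect(z['p'],z,.07,.51,-.25,.07,500); 
def pt(P): return (int((P[0]-.44)/.14*499),int((-.18-P[1])/.14*499))
cs=[pt(c+a*.014*u+bb*.014*v) for a,bb in((1,1),(1,-1),(-1,-1),(-1,1))]
im=im.copy()
cv2.polylines(im,[np.array(cs)],True,(255,0,0),1); cv2.line(im,pt(c),pt(c+.095*u),(0,255,0),1)
# plate edges
z=np.load('/tmp/wrist.npz'); im2=rect(z['p'],z,.012,.52,.05,.17,500); hs=cv2.cvtColor(im2,cv2.COLOR_RGB2HSV)[...,1]
def first(line): 
    j=np.where(line<45)[0]; return j[0]
X=[x for x in range(105,420) if not 305<x<345]; Y=[first(np.where(im2[:,x].sum(1)<60,255,hs[:,x])[80:])+80 for x in X]
l=cv2.fitLine(np.c_[X,Y].astype(np.float32),cv2.DIST_HUBER,0,.01,.01).ravel(); print('top edge deg',np.degrees(np.arctan(l[1]/l[0])))
Y=range(150,190); X=[first(hs[y,40:])+40 for y in Y]; l2=cv2.fitLine(np.c_[X,Y].astype(np.float32),cv2.DIST_HUBER,0,.01,.01).ravel(); print('left',np.degrees(np.arctan(l2[0]/l2[1])))
g=.34/499; nrm=np.array([-l[1],l[0]]); P=np.array([(.5615-.35)/g,(.22-.0373)/g]); print('port to top edge mm',abs((P-l[2:])@nrm)*g*1000)
cv2.imwrite('pics/sp.png',im[:,:,::-1])
```

```text
dir 144.898920748863 centre [ 0.54466901 -0.27119053] outlet reach 0.10246810325652589 body width at back 0.028473232898838657 -0.00010258899864329367
top z 0.07179248061683347 0.07632956574794979
flange [ 0.52294266 -0.29173689] [ 0.56493484 -0.24945616]
flange max r [0.01967047 0.02192863 0.02213946]
top edge deg 7.8126535
left -7.9647703
port to top edge mm 74.44037368632651
```

View pics/sp.png

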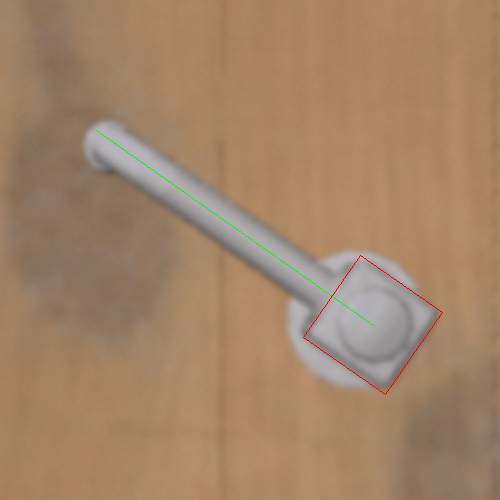

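Measurements agree: flange radius 22 mm, body width 28.5 mm and the port ring at the same place in all three views. Next I'll pick the spout up.

```bash
cat >> h.py <<'E'
R00=np.array([[0,1,0],[0,0,-1],[-1,0,0]],float)
def att(spdir): return rz(spdir-270)@R00   # spout direction (deg) -> tool attitude
PC=np.array([.5615,.0373]); SC=np.array([.5445,-.2708]); SD=144.9; ENTRY=247.7; FRONT=172.15
def st(): return np.round(manip.current_force(),2), np.round(manip.current_ft_torque(),3), np.round(manip.current_ee_pos(),4), round(manip.current_grip_width(),4), round(manip.current_time(),2)
E
python3 - <<'E'
from h import *
for s,p in((SD,[*SC,.033]),(ENTRY+10,[*PC,.2]),(ENTRY,[*PC,.2]),(FRONT,[*PC,.165])):
    print(s,np.round(manip.inverse_kinematics(p,att(s)),2))
manip.move_ptp([*SC,.20],att(SD))
manip.move_ptp([*SC,.11],att(SD)); print(st())
manip.move_l([*SC,.033],max_speed=.08); print(st())
manip.set_gripper(0.0,60); print(st())
manip.move_l([*SC,.040],max_speed=.05); manip.dwell(.2); print(st())
manip.move_l([*SC,.20]); p,d,c=grab('scene'); 
cv2.imwrite('pics/held.png',cv2.resize(p[100:330,200:480],None,fx=2.5,fy=2.5)[:,:,::-1])
print(manip.current_qpos(),st())
E
```

```text
144.9 [-0.54  0.71  1.62 -0.    0.81  1.65]
257.7 [-0.02  0.41  1.65 -0.    1.08  0.2 ]
247.7 [-0.02  0.41  1.65 -0.    1.08  0.37]
172.15 [-0.02  0.45  1.68 -0.    1.01  1.69]
(array([1.35, 0.32, 0.61]), array([-0.008,  0.01 ,  0.004]), array([ 0.5451, -0.2701,  0.1109]), 1.0001, 8.63)
(array([ 0.15, -0.5 , -0.44]), array([ 0.046, -0.05 ,  0.01 ]), array([ 0.5448, -0.271 ,  0.0335]), 0.9989, 9.75)
(array([-1.  ,  0.15,  3.28]), array([ 0.011,  0.024, -0.032]), array([ 0.5447, -0.2709,  0.0333]), 0.3217, 10.32)
(array([-0.23, -0.14, -1.49]), array([0.011, 0.005, 0.033]), array([ 0.5444, -0.2707,  0.0398]), 0.3216, 10.81)
[-5.38059352e-01  4.88492592e-01  1.52718563e+00  5.06632619e-05
  1.12765376e+00  1.64534409e+00] (array([ 0.11,  0.51, -2.05]), array([-0.04 , -0.093, -0.019]), array([ 0.5441, -0.2706,  0.199 ]), 0.3138, 12.07)
```

View pics/held.png

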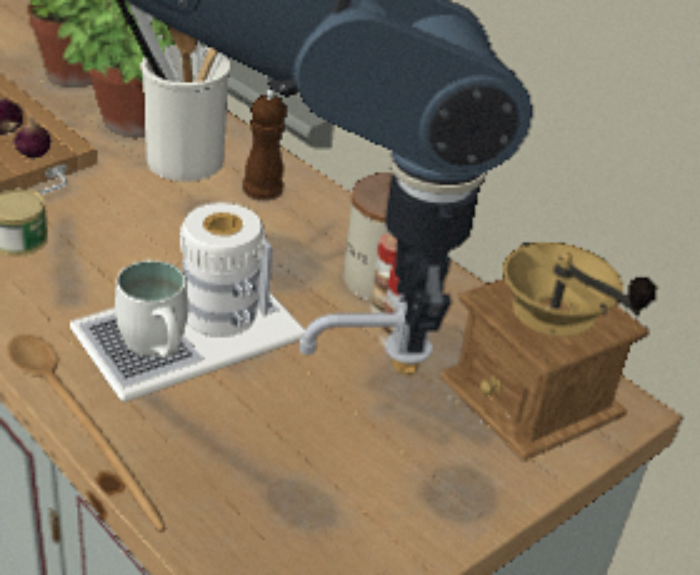

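The spout is held upright by its flats. Now the guarded descent into the port.

```bash
cat >> h.py <<'E'
def F(n=4):
    a=[]
    for _ in range(n): a.append(np.r_[manip.current_force(),manip.current_ft_torque()]); manip.dwell(.01)
    return np.mean(a,0)
E
python3 - <<'E'
from h import *
A=att(ENTRY)
manip.move_ptp([*PC,.225],A)
manip.move_l([*PC,.187],max_speed=.1); manip.dwell(.2); f0=F(8); np.save('/tmp/f0.npy',f0); print(np.round(f0,2),st())
z=.187
while z>.166:
    z-=.001; manip.move_l([*PC,z],max_speed=.03); f=F()-f0
    print(round((z-.033)*1000,1),np.round(f,2),round(manip.current_ee_pos()[2]-.033,4))
    if f[2]>5 or np.hypot(f[0],f[1])>6: break
print(st())
E
```

```text
[-0.1  -0.2  -1.78  0.03  0.01 -0.  ] (array([ 1.63, -0.84, -2.21]), array([ 0.016,  0.021, -0.046]), array([0.5617, 0.0373, 0.1875]), 0.3201, 14.06)
153.0 [-0.03  0.03  0.29 -0.01  0.01  0.  ] 0.153
152.0 [ 0.4  -0.17  0.09 -0.02  0.01  0.01] 0.1519
151.0 [ 0.2   0.44  0.23 -0.03 -0.01 -0.02] 0.151
150.0 [-0.17  0.96  0.11 -0.02  0.01  0.01] 0.15
149.0 [-0.15  0.21 -0.06 -0.   -0.    0.02] 0.149
148.0 [ 0.04  0.08 -0.38 -0.02 -0.01  0.  ] 0.148
147.0 [-0.04  0.11  0.3   0.03 -0.03 -0.01] 0.147
146.0 [-0.09  0.62  0.   -0.01 -0.03 -0.01] 0.1459
145.0 [ 0.1   0.34  0.15 -0.    0.01  0.02] 0.145
144.0 [-0.2   0.47  0.1   0.01 -0.01 -0.01] 0.1439
143.0 [ 0.28  0.12  0.19 -0.01  0.    0.  ] 0.1429
142.0 [ 0.06  0.14  0.51 -0.02 -0.03 -0.  ] 0.142
141.0 [ 0.64  0.18 -0.27 -0.02 -0.01 -0.  ] 0.141
140.0 [ 0.53  0.51 -0.08 -0.01 -0.02  0.  ] 0.1399
139.0 [ 0.09  0.12  0.33 -0.02 -0.05  0.01] 0.139
138.0 [ 0.26  0.58  0.05 -0.01 -0.01  0.02] 0.138
137.0 [ 0.09  0.09  0.04  0.01 -0.   -0.02] 0.137
136.0 [0.02 0.52 0.13 0.01 0.   0.02] 0.136
135.0 [ 0.01  0.69  0.05 -0.03  0.01  0.02] 0.135
134.0 [-0.03  0.61  0.02 -0.03 -0.03  0.  ] 0.1339
133.0 [ 0.34  0.12  0.66 -0.05 -0.06  0.01] 0.133
(array([-0.02,  0.19, -1.3 ]), array([ 0.036, -0.098, -0.   ]), array([0.5616, 0.0373, 0.166 ]), 0.3173, 20.01)
```

The lugs dropped straight through and the stem is at the seal. Now I'll turn clockwise with a force-followed descent, stopping short to check.

Run:
```python
from h import *
f0=np.load('/tmp/f0.npy'); z=.166; a=ENTRY; end=FRONT+3
z-=.0002
while a>end+1e-6:
    s=min(3,a-end); a-=s; t=ENTRY-a
    if t>15: z-=.000045*s
    manip.move_l([*PC,z],att(a),max_speed=.02); f=F(4)-f0
    if f[2]<-1.5: z-=.0001
    elif f[2]>2.5: z+=.00005
    q=manip.current_tcp_rot(); ya=np.degrees(np.arctan2(q[1,1],q[0,1]))
    print(round(t,1),round(z-.033,5),np.round(f,2),round(ya+270-a,2),round(manip.current_grip_width(),3))
    if np.hypot(f[0],f[1])>15 or abs(f[2])>15 or abs(f[5])>2.5: print('STOP'); break
print(a,z,st())
np.save('/tmp/az.npy',[a,z])
q=manip.current_tcp_rot(); print(np.degrees(np.arctan2(q[1,1],q[0,1]))+270)
p,d,c=grab('wrist'); np.savez('/tmp/w5.npz',p=p,d=d,**c)
p2,d2,c2=grab('scene'); np.savez('/tmp/s5.npz',p=p2,d=d2,**c2)
cv2.imwrite('pics/turned.png',np.hstack([cv2.resize(p,(440,330)),cv2.resize(p2[130:280,190:370],(360,330))])[:,:,::-1])
```

```text
3.0 0.1328 [ 0.39  0.44  1.08 -0.01 -0.05  0.  ] 0.08 0.316
6.0 0.1328 [ 0.22  0.13  1.21 -0.02 -0.03 -0.01] 0.13 0.316
9.0 0.1328 [ 0.25  0.5   1.44 -0.03 -0.05  0.02] 0.14 0.318
12.0 0.1328 [ 0.06  0.26  0.85 -0.03 -0.06 -0.01] 0.14 0.314
15.0 0.1328 [ 0.11 -0.41  1.09 -0.03 -0.05  0.  ] 0.14 0.322
18.0 0.13267 [ 0.41 -0.05  1.78 -0.03 -0.04  0.  ] 0.14 0.32
21.0 0.13253 [-0.04 -0.09  2.22 -0.01 -0.03 -0.01] 0.14 0.322
24.0 0.13245 [ 0.25 -0.08  2.73 -0.01 -0.03  0.02] 0.15 0.323
27.0 0.13236 [ 0.34 -0.08  3.32 -0.04  0.   -0.04] 0.14 0.324
30.0 0.13228 [ 0.04  0.1   3.33 -0.1   0.   -0.02] 0.14 0.319
33.0 0.13219 [-0.52 -0.31  3.46 -0.13  0.03 -0.  ] 0.14 0.318
36.0 0.13211 [-0.51 -0.15  3.55 -0.15  0.13 -0.03] 0.14 0.317
39.0 0.13202 [-1.14 -0.11  3.34 -0.19  0.17 -0.06] 0.14 0.316
42.0 0.13193 [-1.53 -0.54  2.72 -0.2   0.24 -0.04] 0.14 0.32
45.0 0.1318 [-1.49 -0.87  1.85 -0.24  0.28 -0.03] 0.14 0.32
48.0 0.13167 [-1.48 -0.65  1.99 -0.27  0.36 -0.04] 0.14 0.315
51.0 0.13153 [-1.99 -0.31  1.87 -0.25  0.42 -0.04] 0.14 0.323
54.0 0.1314 [-2.49 -0.04  1.75 -0.25  0.49 -0.01] 0.14 0.323
57.0 0.13126 [-3.39 -0.43  1.35 -0.28  0.56 -0.05] 0.14 0.316
60.0 0.13113 [-3.04 -0.04  1.66 -0.22  0.61 -0.04] 0.14 0.32
63.0 0.13099 [-3.82 -0.72  1.85 -0.22  0.67 -0.04] 0.14 0.322
66.0 0.13086 [-3.42  0.06  1.84 -0.2   0.72 -0.02] 0.14 0.322
69.0 0.13072 [-3.84  0.63  1.77 -0.18  0.78 -0.07] 0.14 0.32
72.0 0.13059 [-3.92  0.65  2.42 -0.14  0.82 -0.04] 0.14 0.317
72.5 0.13056 [-4.67  0.69  2.18 -0.09  0.9   0.13] 0.04 0.32
175.15 0.16356025000000005 (array([-4.1 ,  0.27,  0.89]), array([-0.026,  0.919,  0.159]), array([0.5614, 0.0373, 0.1636]), 0.32, 27.09)
175.19192020351085
```

View pics/turned.png

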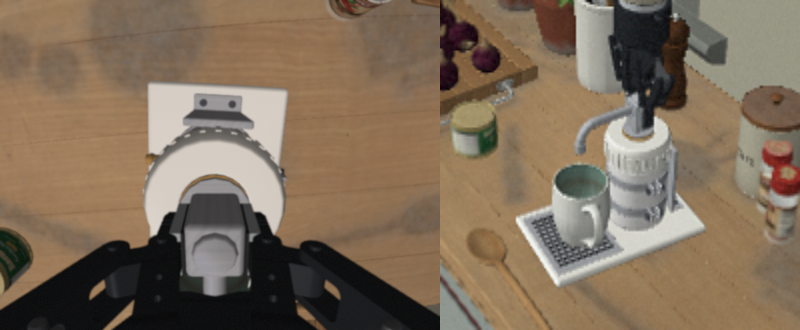

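The wrist view shows the spout body square in the jaws. The scene view shows the tube out towards the mug side. I'll check its direction in depth data from both fixed cameras, and ease the 4 N side load.

```bash
cat > m.py <<'E'
from h import *
def tube(cams=('scene','side')):
    for cam in cams:
        p,d,c=grab(cam); W=cloud(d,c); r=np.hypot(W[...,0]-PC[0],W[...,1]-PC[1])
        q=W[(r>.03)&(r<.11)&(W[...,2]>.150)&(W[...,2]<.215)&(W[...,0]<PC[0])]
        t=q[(np.hypot(*(q[:,:2]-PC).T)>.05)&(q[:,2]<.205)&(abs(np.degrees(np.arctan2(q[:,1]-PC[1],q[:,0]-PC[0]))%360-172)<25)]
        an=np.degrees(np.arctan2(t[:,1]-PC[1],t[:,0]-PC[0]))%360
        end=t[t[:,2]<.175]
        view=-np.array(c['R']).T@np.array(c['t'])-np.r_[PC,.18]; view/=np.linalg.norm(view)
        e=np.median(end,0) if len(end) else np.zeros(3); ec=e-view*.005
        print(cam,len(t),'tube ang med',np.round(np.median(an),1),'end n',len(end),np.round(e,4),'corrected outlet ang',round(np.degrees(np.arctan2(ec[1]-PC[1],ec[0]-PC[0]))%360,1),'r',np.round(np.hypot(*(ec[:2]-PC)),4))
E
python3 - <<'E'
from m import *
f0=np.load('/tmp/f0.npy'); a,z=np.load('/tmp/az.npy'); tube()
for dx in (.0003,.0006,.0009):
    manip.move_l([PC[0]-dx,PC[1],z],att(a),max_speed=.02); manip.dwell(.1); f=F(8)-f0; print(dx,np.round(f,2))
    if f[0]>-1: break
np.save('/tmp/dx.npy',dx); print(st())
E
```

```text
scene 126 tube ang med 178.5 end n 42 [0.4624 0.0402 0.1636] corrected outlet ang 176.4 r 0.0967
side 176 tube ang med 171.6 end n 61 [0.465  0.0508 0.1633] corrected outlet ang 174.7 r 0.096
0.0003 [-2.24  0.74  0.8  -0.02  0.46  0.17]
0.0006 [ 1.84  1.09 -1.63  0.07 -0.26  0.12]
(array([ 1.85,  0.24, -3.15]), array([ 0.118, -0.311,  0.156]), array([0.5612, 0.0373, 0.1636]), 0.3176, 28.12)
```

The outlet measures about 175.5° (mean of the two cameras) against 175.2° for the tool, so there's no slip. I'll make the last 3°, check, release and retreat.

Run:
```python
from m import *
f0=np.load('/tmp/f0.npy'); a,z=np.load('/tmp/az.npy'); P=[PC[0]-.0005,PC[1]]
for s in (1,1,1):
    a-=s; z-=.000045*s; manip.move_l([*P,z],att(a),max_speed=.02); f=F(6)-f0
    q=manip.current_tcp_rot(); print(a,np.round(f,2),round(np.degrees(np.arctan2(q[1,1],q[0,1]))+270,2))
manip.dwell(.4); q=manip.current_tcp_rot(); print(np.round(F(6)-f0,2),round(np.degrees(np.arctan2(q[1,1],q[0,1]))+270,2)); tube()
manip.set_gripper(1.0); manip.dwell(.2); print(st()); tube()
manip.move_l([*P,.26],max_speed=.1)
manip.move_ptp([.45,-.02,.36],att(270)); tube()
p,d,c=grab('wrist'); p2,_,_=grab('scene'); np.savez('/tmp/w6.npz',p=p,d=d,**c)
cv2.imwrite('pics/end.png',np.hstack([cv2.resize(p,(440,330)),cv2.resize(p2[130:280,190:370],(360,330))])[:,:,::-1]); print(st())
W=cloud(d,c); r=np.hypot(W[...,0]-PC[0],W[...,1]-PC[1]); q=W[(r>.03)&(r<.11)&(W[...,2]>.17)&(W[...,2]<.215)]
print(len(q)); 
if len(q)>30:
    l=cv2.fitLine(q[:,:2].astype(np.float32),cv2.DIST_HUBER,0,.001,.001).ravel(); print('wrist tube dir',np.degrees(np.arctan2(l[1],l[0])),'median ang',np.median(np.degrees(np.arctan2(q[:,1]-PC[1],q[:,0]-PC[0]))%360))
b=W[(r<.012)]; print('top z',np.nanmedian(b[:,2]))
```

```text
174.15 [ 0.75  1.53 -0.83  0.1  -0.21  0.05] 174.15
173.15 [ 0.57  1.01 -0.57  0.08 -0.16  0.07] 173.16
172.15 [-0.06  0.8   0.61  0.06 -0.02  0.05] 172.16
[-0.24  1.25  1.04  0.04 -0.    0.09] 172.15
scene 124 tube ang med 175.7 end n 43 [0.4627 0.0448 0.1625] corrected outlet ang 173.6 r 0.0968
side 176 tube ang med 168.7 end n 56 [0.4665 0.0561 0.1633] corrected outlet ang 171.4 r 0.0952
(array([-0.55, -0.3 , -1.15]), array([-0.012, -0.042, -0.025]), array([0.561 , 0.0373, 0.1634]), 0.9986, 30.38)
scene 124 tube ang med 176.0 end n 41 [0.4625 0.0451 0.1619] corrected outlet ang 173.4 r 0.097
side 176 tube ang med 168.8 end n 55 [0.4664 0.0553 0.1627] corrected outlet ang 171.8 r 0.0951
scene 124 tube ang med 175.5 end n 44 [0.4626 0.0452 0.1625] corrected outlet ang 173.4 r 0.097
side 175 tube ang med 168.5 end n 56 [0.4664 0.0567 0.1632] corrected outlet ang 171.0 r 0.0954
(array([-0.42, -0.72,  0.38]), array([ 0.025, -0.004, -0.019]), array([ 0.4501, -0.0199,  0.3598]), 0.9977, 33.41)
1133
wrist tube dir -7.3621283 median ang 172.6144177249694
top z 0.20338802507630904
```

View pics/end.png

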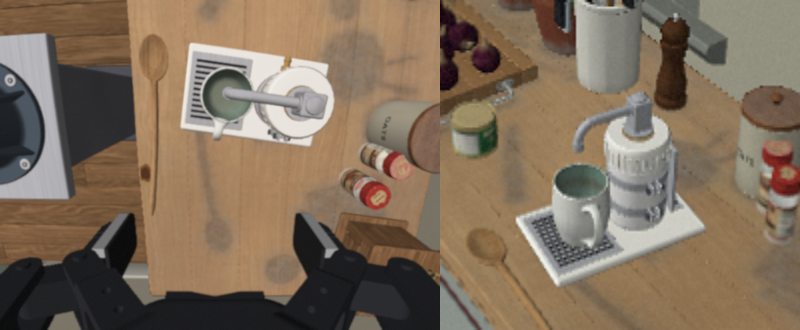

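The spout points along the tray's centre line over the mug, which hasn't moved. The measured direction is 172.2–172.6° against 172.15° wanted. Handing in.

```bash
python3 -c "
from bench import manip
manip.sign_off(); print(manip.current_time())"
```

```text
the job is handed in; nothing more can be done
the job is handed in; nothing more can be done
```

The spout is screwed back into the port and points straight out over the middle of the drip tray. I handed the job in with the arm clear, just after 33 s on the robot's clock.

- **Fitting:** I found the port's gaps in the wrist pictures, at about 75.5° anticlockwise of the front. The lugs dropped through without touching the rim, and the stem met the seal at the expected depth with under 1 N.
- **Tightening:** I turned it clockwise only, following the thread down, and stopped at the front direction of 172.15°. Vertical force on the tool stayed within about 4 N. A side load of about 4 N built up during the turn, and I eased it by moving the gripper 0.5 mm before the last 3°.
- **Direction after release:** The wrist camera gave 172.6° and the outlet estimates averaged about 172.2°. The scene camera alone read 173.4° and the side camera 171.0°, which is within their calibration error. I saw no movement on letting go.
- **Surroundings:** In the last pictures the mug, tin and jars looked to be where they started. I checked this by eye and did not measure them again.
- **Not confirmed:** The seal's squeeze was not measured directly. I infer it from the gripper's final height, which puts the stem's end about 2.6 mm below where it first met the seal. The final camera reading of the spout's top suggests a little less, closer to 1–1.5 mm.

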